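Stand the nursery mirror on its kickstand

TASK

Swing the mirror's kickstand out until it stops while the mirror is still on the wooden rest. Then lift the mirror off the rest and let it down gently, without letting it drop or topple, so that it leans back on its open kickstand on the cork mat: bottom edge and foot both on the mat, square to the mat and with the glass towards the robot's side. Leave the cup, ring toy, comb and nail file where they are.

Things in the scene. Friction and masses are not known exactly. Their poses are not given: they have to be found in the camera images.
- mirror: Flat wooden mirror 130 wide, 180 tall, 14 mm thick, 0.45 kg. Origin: middle of its bottom edge, mid-thickness; z up to its top edge, y along the bottom edge, x out of its back (glass faces -x). Starts on the rest, leaning 0.62 rad from vertical, top towards the robot, back and folded kickstand facing up and away. Standing on the open kickstand, z leans 0.40 rad from vertical towards its back.
- top_edge (a point): Middle of the mirror's top edge, 180 mm up the mirror from its origin, mid-thickness; axes as the mirror's. The top 60 mm of the mirror is clear on both faces, beyond the upper end of the rest's panel.
- hinge (a point): Middle of the kickstand's hinge line on the mirror's back: 118 mm above the bottom edge, 12 mm out from the mid-thickness plane; the hinge line is along the mirror's y; axes as the mirror's.
- kickstand (a joint): Opening angle of the kickstand, rad: 0 folded flat on the back, grows as its foot swings away from the back, hard stop at 0.80 (fully open). It has a stiff hinge that stays where it is left: about 1 N at the foot moves it. It starts between 0 and 0.1.
- foot (a point): Centre of the kickstand's rubber roller foot, 16 mm diameter, 30 mm long along the mirror's y, flat ends that can be pinched. It is 108 mm from the hinge, at the end of a wooden bar 24 x 6 mm; folded it lies 15 mm out from mid-thickness, 10 mm above the bottom edge, almost touching the back. Open, it stands 102 mm behind the bottom edge. Axes: the mirror's, turned with the kickstand.
- rest: Fixed wooden rest, base 150 x 126 mm, origin under its middle, x away from the robot. Its panel slopes 0.62 rad from vertical under the lower 110 mm of the glass side. Two 20 mm wide lip tabs, 53 mm either side of the middle, hold the mirror's bottom edge at x = 60 mm, 35 mm up; they reach 18 mm out from mid-thickness and 8 mm up the back. Between them it is open.
- mat: Fixed flat cork mat, 200 x 200 mm, 4 mm thick, origin at the centre of its underside. Its x axis points away from the robot; the glass of the standing mirror must face its -x side.
- cup: White ceramic cup with a grey lid, 82 mm across, 104 mm tall, origin at the centre of its underside. Bystander.
- ring_toy: Grey silicone bath ring, 84 mm across, 18 mm high, lying flat, origin at the centre of its underside. Bystander.
- comb: Comb of yellow plastic, 150 x 33 mm, 5 mm high, along its x, origin underneath its middle. Bystander.
- nail_file: Steel nail file with a white handle, 163 mm long along its x, 18 mm wide, 7 mm high, origin underneath near its middle. Bystander.
Not all that is in view belongs to the job. What is meant by the mirror is not turquoise, and is the smaller of those in its own colour.

How it is judged:
By the outcome, as a careful person would: the job done as asked, in the order asked, and still so for the second after the job is handed in, with the robot touching nothing.
It also fails if it takes over 61 s, if anything falls off the work surface, if the arm or the gripper's body presses on something with over 40 N, if the wrist force passes 120 N, or if a joint passes its speed limit or range.

ROBOT

A 6-joint arm with a two-finger parallel gripper is mounted at the origin on the work surface. World frame = base frame: x ahead of the robot, y to its left, z up, the work surface at z = 0. Lengths are in mm, angles in degrees, forces in N, time in s.
With the tool pointing down it reaches from about 350 to 850 mm from the base axis. Payload 8.1 kg.
Tool frame: the origin (TCP) lies midway between the tips of the shut fingers; the grasp point (between the pads) lies 19 mm behind it; z points along the fingers, y is the line along which they close (so a half turn about z gives the same grasp; the last joint's range is limited). The gripper opens to 85 mm and grips with 20 to 120 N. Pads are 22 mm wide; open, the fingers measure 114 mm over their backs; the gripper's body (76 mm by 85 mm) begins 54 mm behind the grasp point. The pads swing forward as they close: fully open they stand 13 mm farther back than shut.
Start: joints at [-72.502, 7.471, 85.268, -0, 87.261, -4.893], TCP at [228.577, -554.759, 231.292] pointing down, gripper open.
Joint ranges: [-169.43, 169.43], [-51.17, 129.36], [1.28, 143.12], [-76.62, 256.62], [0, 156.53], [-152.29, 152.29]. Speed limits (degrees/s): [136.94, 136.94, 159.86, 180, 180, 180].

INTERFACE

Orientations are given as [roll, pitch, yaw] about the fixed x, y, z axes, in that order (R = Rz(yaw) Ry(pitch) Rx(roll)).
In Python, from bench import sense, snapshot, order, finder gives the robot as it stands.
- The arm moves only by the tool send_rows, never from a script. Its argument "steps" is a list of rows, each a list of 2 entries, a list of its own where there are three numbers: the shift along the world's x, y, z in units of 30 mm (1.0 is 30 mm), then the turn, a rotation vector about the world's x, y, z in rad. In form: [[[dx, dy, dz], [wx, wy, wz]], ...]. A call has 1 to 10 rows; each row is the pose to reach, as a shift and turn from the pose commanded when the call began; what a row does not reach only later rows make up. A row lasts 1/8 s, in which the tool goes at most 62.5 mm and 10.7 degrees, less where a joint would pass 70% of its speed; a pose out of reach is approached as far as the arm can. A call with a gripper value outside its range is refused whole. "fingers" is the closure, from 0 (fully open) to 1 (shut), set as the call begins (left out, the last holds). The fingers move at their own pace and stop on an object; "squeeze" is the grip in N (left out, the last holds). Time passes only in rows, so rows that repeat a pose let the fingers close. It gives the time, the measured TCP pose, the force, the opening and the grip force at its end, in the units of the state.
- sense(): the state, without advancing time (a new reading comes with each control period).
- snapshot(name): name is "scene" or "top"; returns a dict with "img" (480x640x3 uint8, red, green, blue), "K" (3x3 intrinsics, pixels), "pose" (4x4, takes a point from camera to world coordinates). Camera axes: x right, y up, looking along -z (the intrinsics and any distortion apply to the point x, -y, -z); pixel columns grow to the right and rows downward; lengths in mm; the calibration is good to about 2 mm. A picture is of the moment at which its call begins. There is no depth.
- order.hand_in(): hands the job in; it is judged then, once.
Trained networks look in the newest picture that a camera, given by its name, has taken for a name from the list of things; names that differ only in an ending like _2 or _b are one class to them, and where a whole thing is asked for, a point or a joint stands for the part that bears it (a point fixed in the world has none). Each returns a list of dicts, best first, with "confidence" (0 to 1); they miss things now and then, are a little off and sometimes report something else, mostly with a low value. They report only what shows in the picture. A call takes as long as a camera call. They do not tell look-alikes from the thing itself.
- finder.find_in(label, camera): "box" ([left, top, width, height] as shares, 0 to 1, of the picture: columns of its width, rows of its height, round what is visible of it).
- finder.trace(label, camera): "mask" (480x640 bool, what is visible of it) and "box" ([left, top, width, height] as shares, 0 to 1, of the picture: columns of its width, rows of its height, round what is visible of it).
- finder.pinpoint(label, camera): "at" ([column, row] as shares, 0 to 1, of the picture: columns of its width, rows of its height: a listed point, or the origin of a listed thing).
The state is a dict: "time": time; "joint_pos": joint angles; "qd": joint speeds; "joint_efforts": joint torques, N m; "tool_pos": TCP position; "tcp_rot": TCP orientation; "ft_force": force on the tool from outside, world axes, zero at the start; "wrist_torque": the same for the moment, N m; "finger_gap": finger opening in mm; "grip_force": force on a finger pad.
Only numpy, scipy, OpenCV 4.12 (cv2) and the standard library are available. Lean on these libraries where they do the work, as an engineer would, in place of code of your own. Each camera call takes 0.05 s, during which the arm holds its last target. There are 200 camera calls.

## Working session

There is one attempt and no reset: what is moved stays moved. The work goes in short steps, Python scripts to look and compute and a tool call to move; the robot and the scene stay as the last step left them, time stands still between calls to the robot, and variables do not carry over. Pictures are saved under pics/ and viewed, at most 13 in all, crops included, and the job is handed in when it is done.

Besides the shell and the picture viewer there is one more tool, called after "Call:" as name([rows], argument=value, ...), one row to a line, values as JSON. send_rows: Moves the arm, as the interface text tells. Its arguments: {"type":"object","properties":{"steps":{"type":"array"},"fingers":{"type":"number"},"squeeze":{"type":"number"}},"required":["steps"]}

```bash
mkdir -p pics; ls; python3 - <<'E'
from bench import sense,snapshot,finder
import cv2,numpy as np
for n in("scene","top"):
    s=snapshot(n); cv2.imwrite(f"pics/{n}0.png",s["img"][:,:,::-1]); print(n,s["K"].tolist(),np.round(s["pose"],3).tolist(),[k for k in s])
    for l in("mirror","rest","mat","hinge","foot","top_edge","cup","ring_toy","comb","nail_file"):
        f=finder.pinpoint(l,n); print(l,[(round(d["confidence"],2),round(d["at"][0]*640),round(d["at"][1]*480)) for d in f])
print(sense())
E
```

```text
pics
scene [[432.99284060809293, 0.0, 322.56438490097946], [0.0, 432.99284060809293, 247.66014111481704], [0.0, 0.0, 1.0]] [[-0.765, -0.537, 0.356, 944.025], [0.644, -0.644, 0.412, 577.888], [0.008, 0.544, 0.839, 979.757], [0.0, 0.0, 0.0, 1.0]] ['img', 'K', 'pose']
mirror [(0.8, 356, 285), (0.75, 479, 372), (0.31, 374, 248)]
rest [(0.65, 318, 204)]
mat [(0.97, 261, 173)]
hinge [(0.96, 464, 305), (0.85, 298, 333), (0.74, 374, 245)]
foot [(0.68, 352, 279), (0.43, 476, 370)]
top_edge [(0.95, 464, 275), (0.72, 313, 354), (0.6, 387, 221)]
cup [(0.64, 255, 258), (0.57, 353, 282)]
ring_toy [(0.55, 280, 229)]
comb [(0.95, 316, 206)]
nail_file [(0.8, 331, 213), (0.45, 255, 260)]
top [[487.4675790358856, 0.0, 317.55328505257023], [0.0, 487.4675790358856, 239.64909888542772], [0.0, 0.0, 1.0]] [[0.065, 0.973, -0.223, 316.761], [-0.998, 0.064, -0.012, 161.714], [0.003, 0.223, 0.975, 1278.582], [0.0, 0.0, 0.0, 1.0]] ['img', 'K', 'pose']
mirror [(0.96, 159, 273), (0.91, 338, 193), (0.61, 289, 259)]
rest [(0.9, 291, 281), (0.24, 471, 286)]
mat [(0.97, 470, 288)]
hinge [(0.58, 289, 272), (0.55, 296, 
[... 187 characters left out ...]
373, 307)]
{'time': 1.1, 'joint_pos': array([-7.25030494e+01,  7.47039492e+00,  8.52683018e+01,  8.77741300e-04,
        8.72615766e+01, -4.89391412e+00]), 'qd': array([-0.01608711,  0.08281939,  0.07552771,  0.06425114,  0.0404527 ,
       -0.02465898]), 'joint_efforts': array([ 4.36768260e-04, -5.69318855e+01, -5.00871313e+01, -1.36201834e-04,
        1.28118460e-03, -8.08154482e-06]), 'tool_pos': array([ 228.5713401 , -554.75683143,  231.29545366]), 'tcp_rot': array([-1.79999803e+02, -8.96854301e-04,  2.23908227e+01]), 'ft_force': array([-0.39070771,  0.31518373,  0.43152364]), 'wrist_torque': array([0.01096216, 0.00474767, 0.01338938]), 'grip_force': 0.0, 'finger_gap': 85.62608385809064}
```

View pics/scene0.png

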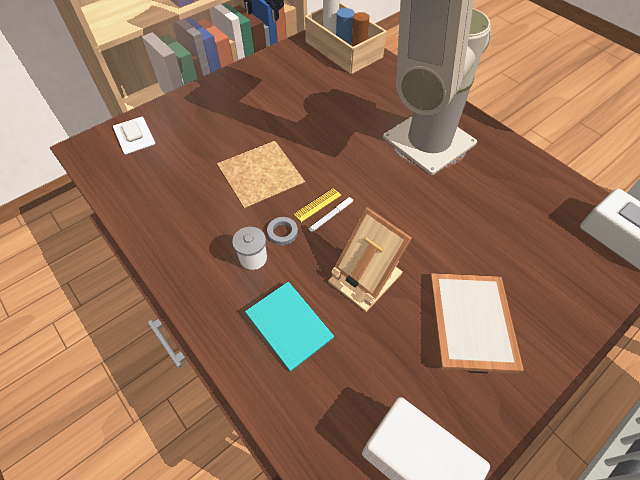

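View pics/top0.png

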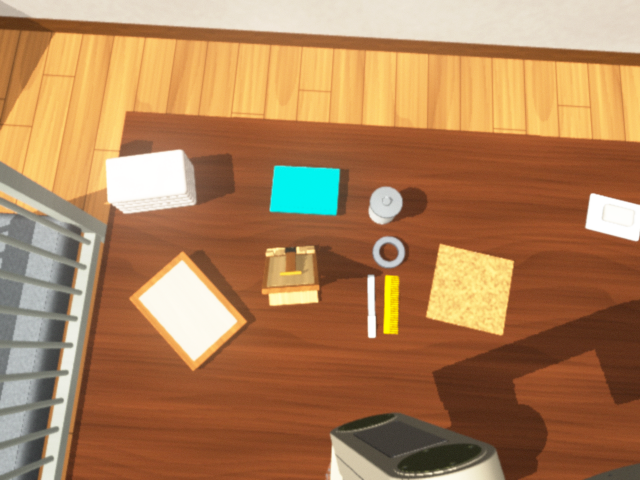

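Mirror candidates: the wooden one on the rest (scene 370,258 / top 290,268), the turquoise one (scene 290,325), and the large wooden-framed one (scene 478,322). By the description it is the smaller wooden one on the rest, which I'll check in a close crop.

```bash
python3 - <<'E'
import cv2,numpy as np
a=cv2.imread("pics/scene0.png")[195:315,315:425]; b=cv2.imread("pics/top0.png")[235:315,250:333]
a=cv2.resize(a,(550,600),interpolation=cv2.INTER_CUBIC)[:, :]
a=cv2.resize(cv2.imread("pics/scene0.png")[200:315,322:417],None,fx=5,fy=5,interpolation=cv2.INTER_CUBIC)
b=cv2.resize(cv2.imread("pics/top0.png")[240:312,257:322],None,fx=5,fy=5,interpolation=cv2.INTER_CUBIC)
c=np.zeros((575,800,3),np.uint8); c[:,:475]=a; c[:360,475:475+325]=b
cv2.imwrite("pics/crop.png",c)
E
cat > h.py <<'E'
import numpy as np,cv2
from scipy.optimize import least_squares
from scipy.spatial.transform import Rotation as Ro
def proj(s,P):
    T=s["pose"];q=(np.asarray(P,float)-T[:3,3])@T[:3,:3]
    q=q*[1,-1,-1]; return (q[:,:2]/q[:,2:])@np.diag([s["K"][0,0],s["K"][1,1]])+s["K"][:2,2]
def onplane(s,uv,z):
    uv=np.atleast_2d(uv).astype(float);K=s["K"]
    d=np.c_[(uv[:,0]-K[0,2])/K[0,0],-(uv[:,1]-K[1,2])/K[1,1],-np.ones(len(uv))]@s["pose"][:3,:3].T
    o=s["pose"][:3,3]; return o+d*((z-o[2])/d[:,2])[:,None]
E
python3 - <<'E'
from h import *; from bench import snapshot,finder
for n in("scene","top"):
    s=snapshot(n)
    for l,z in(("mat",4),("cup",52),("ring_toy",9),("comb",3),("nail_file",3)):
        m=max(finder.trace(l,n),key=lambda d:d["confidence"])["mask"].astype(np.uint8)
        c=max(cv2.findContours(m,0,2)[0],key=cv2.contourArea)
        w=onplane(s,c[:,0],z)[:,:2]; r=cv2.minAreaRect(w.astype(np.float32)); print(n,l,np.round(r[0]),np.round(r[1]),round(r[2],1))
E
```

```text
scene mat [ 499. -231.] [206. 205.] 80.5
scene cup [693.   1.] [129.  82.] 57.6
scene ring_toy [581. -14.] [91. 83.] 51.7
scene comb [444. -25.] [150.  38.] 0.3
scene nail_file [437.  26.] [160.  20.] 4.3
top mat [ 504. -231.] [204. 205.] 80.2
top cup [701.   5.] [102.  87.] 2.4
top ring_toy [587. -12.] [84. 80.] 2.3
top comb [451. -24.] [148.  34.] 1.6
top nail_file [443.  27.] [159.  21.] 2.2
```

View pics/crop.png

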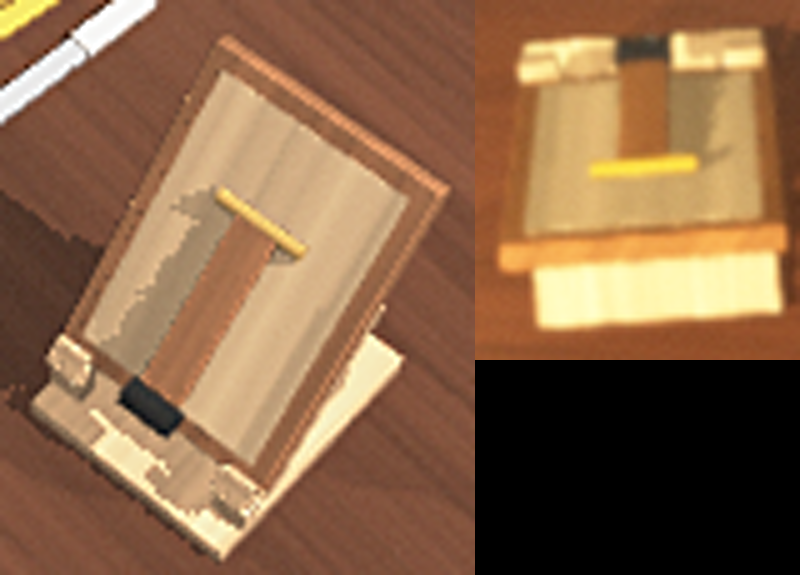

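The crop confirms it: plain wooden back, yellow hinge at crop (261,224), black roller foot at (151,406), held by two lip tabs. I'll fit its pose next.

```bash
python3 - <<'E'
from h import *; from bench import snapshot,finder
S=snapshot("scene");T=snapshot("top")
def M(p,par):  # mirror local -> world
    a=.62; R=np.array([[np.cos(a),0,-np.sin(a)],[0,1,0],[np.sin(a),0,np.cos(a)]])
    return R0(np.array([60,0,35])+R@np.array(p,float),par)
def R0(p,par):
    c,s=np.cos(par[2]),np.sin(par[2]); return np.array([[c,-s,0],[s,c,0],[0,0,1]])@p+[par[0],par[1],0]
f=[('m',(-7,-65,180),(222,38),(447,0)),]
sc=lambda u,v:np.array([(u+.5)/5-.5+322,(v+.5)/5-.5+200]); tp=lambda u,v:np.array([(u-475+.5)/5-.5+257,(v+.5)/5-.5+240])
L=[(S,'m',(-7,-65,180),sc(222,38)),(S,'m',(-7,65,180),sc(447,190)),(S,'m',(16,0,10),sc(151,406)),(S,'m',(12,0,118),sc(261,224)),(S,'r',(75,63,0),sc(220,557)),
(T,'m',(-7,65,180),tp(500,270)),(T,'m',(-7,-65,180),tp(785,247)),(T,'m',(16,0,10),tp(642,47)),(T,'m',(12,0,118),tp(644,166))]
def w(k,p,par): return M(p,par) if k=='m' else R0(np.array(p,float),par)
def res(par): return np.concatenate([proj(s,[w(k,p,par)])[0]-uv for s,k,p,uv in L])
r=least_squares(res,[480,200,0],loss='soft_l1'); par=r.x
print(np.round(par,1),np.degrees(par[2])); print(np.round(res(par).reshape(-1,2),1))
for n,p in(("O",(0,0,0)),("top",(0,0,180)),("foot",(15,0,10)),("hinge",(12,0,118))): print(n,np.round(M(p,par),1))
E
```

```text
[4.939e+02 2.348e+02 1.000e-01] 7.510934318176675
[[ 0.3  0.3]
 [ 0.2  0.9]
 [-0.2  1.1]
 [-1.5  1.5]
 [ 2.1 -1.7]
 [ 0.3 -0. ]
 [ 0.7  0.8]
 [ 0.6  2.8]
 [-0.1 -0.9]]
O [553.4 242.6  35. ]
top [449.7 229.  181.5]
foot [559.7 243.5  51.9]
hinge [495.1 235.  138. ]
```

```bash
cat >> h.py <<'E'
def rz(a): return Ro.from_euler('z',a,degrees=True).as_matrix()
YAW=7.5
def pinchR(t,yaw=YAW):
    t=np.radians(t); z=np.array([-np.sin(t),0,-np.cos(t)]);y=np.array([0,-1.,0]);return rz(yaw)@np.c_[np.cross(y,z),y,z]
def gripR(l,yaw=YAW): # mirror z leaning l rad (top towards -x positive): tool z=-mirror z, tool y=+-mirror x
    z=np.array([np.sin(l),0,-np.cos(l)]);y=np.array([np.cos(l),0,np.sin(l)]);return rz(yaw)@np.c_[np.cross(y,z),y,z]
def mirR(l,yaw=YAW):
    return rz(yaw)@np.array([[np.cos(l),0,-np.sin(l)],[0,1,0],[np.sin(l),0,np.cos(l)]])
def go(p,R,s=None):
    from bench import sense
    s=s or sense(); R0=Ro.from_euler('xyz',s["tcp_rot"],degrees=True).as_matrix()
    w=Ro.from_matrix(R@R0.T).as_rotvec(); d=np.asarray(p)-s["tool_pos"]
    print("shift",np.round(d/30,3).tolist(),"turn",np.round(w,3).tolist(),"t",round(s["time"],2),"rows>=",round(max(np.linalg.norm(d)/62.5,np.degrees(np.linalg.norm(w))/10.7),1))
E
python3 - <<'E'
from h import *
R=pinchR(50); f=np.array([559.7,243.5,51.9])
print(np.round(f-80*R[:,2])); go([620,251,240],R)
E
```

```text
[620. 251. 103.]
shift [13.047, 26.859, 0.291] turn [-0.226, 0.845, -0.243] t 1.8 rows>= 14.3
```

Call:
send_rows([
  [[13.05,26.86,0.5],[0,0,-0.24]],
  [[13.05,26.86,0.5],[0,0,-0.24]],
  [[13.05,26.86,0.5],[0,0,-0.24]],
  [[13.05,26.86,0.5],[-0.226,0.845,-0.243]],
  [[13.05,26.86,0.5],[-0.226,0.845,-0.243]],
  [[13.05,26.86,0.5],[-0.226,0.845,-0.243]],
  [[13.05,26.86,0.5],[-0.226,0.845,-0.243]],
  [[13.05,26.86,0.5],[-0.226,0.845,-0.243]],
  [[13.05,26.86,0.5],[-0.226,0.845,-0.243]],
  [[13.05,26.86,0.5],[-0.226,0.845,-0.243]],
], fingers=0.5, squeeze=25)

```text
time: 3.05
tool_pos: [500.2, 5.0, 240.3]
tcp_rot: [180.0, 50.1, 7.5]
ft_force: [0.7, -0.9, 0.3]
finger_gap: 43.1
grip_force: 0.0
```

```bash
python3 - <<'E'
from h import *
from bench import sense
s=sense();print(s["joint_pos"].round(),s["tool_pos"].round(),s["tcp_rot"].round(1),s["finger_gap"])
go([620,251,103],pinchR(50))
E
```

```text
[ -1.  40.  57.  -9. 133.  79.] [500.   5. 240.] [180.   50.1   7.5] 43.06161463194801
shift [3.995, 8.201, -4.575] turn [0.0, -0.002, -0.001] t 3.05 rows>= 4.9
```

Call:
send_rows([
  [[4.0,8.2,0],[0,0,0]],
  [[4.0,8.2,0],[0,0,0]],
  [[4.0,8.2,0],[0,0,0]],
  [[4.0,8.2,0],[0,0,0]],
  [[4.0,8.2,0],[0,0,0]],
  [[4.0,8.2,-4.57],[0,0,0]],
  [[4.0,8.2,-4.57],[0,0,0]],
  [[4.0,8.2,-4.57],[0,0,0]],
  [[4.0,8.2,-4.57],[0,0,0]],
  [[4.0,8.2,-4.57],[0,0,0]],
])

```text
time: 4.3
tool_pos: [606.7, 244.6, 106.2]
tcp_rot: [-179.9, 49.4, 7.5]
ft_force: [-0.7, -0.6, 1.0]
finger_gap: 42.6
grip_force: 0.0
```

```bash
python3 - <<'E'
from h import *
from bench import sense,snapshot
s=sense();print(s["joint_pos"].round())
R=pinchR(50); f=np.array([559.7,243.5,51.9]); go(f+5*R[:,2],R)
a=snapshot("scene")["img"][150:310,300:500]; cv2.imwrite("pics/pre.png",cv2.resize(a,None,fx=3.5,fy=3.5)[:,:,::-1])
E
```

```text
[ 14.  84.   1.   9. 144. 102.]
shift [-1.694, -0.054, -1.919] turn [-0.003, 0.009, 0.001] t 4.3 rows>= 1.2
```

View pics/pre.png

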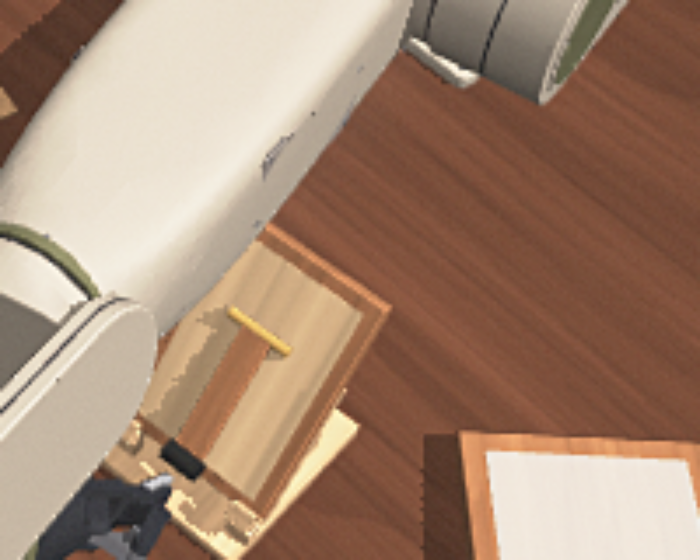

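The view shows the fingers just short of the roller (185,458), but the arm is fully stretched over the mirror at this tilt. I'll use less tilt.

```bash
python3 - <<'E'
from h import *
R=pinchR(33); f=np.array([559.7,243.5,51.9]); go(f-60*R[:,2],R)
print(np.round(65*R[:,2]/30,2))
E
```

```text
shift [-0.5, 0.104, -0.165] turn [0.035, -0.283, 0.001] t 4.35 rows>= 1.5
[-1.17 -0.15 -1.82]
```

Call:
send_rows([
  [[-0.5,0.1,0],[0.035,-0.283,0]],
  [[-0.5,0.1,0],[0.035,-0.283,0]],
  [[-0.5,0.1,-0.16],[0.035,-0.283,0]],
  [[-0.5,0.1,-0.16],[0.035,-0.283,0]],
])

```text
time: 4.85
tool_pos: [590.0, 247.6, 103.1]
tcp_rot: [180.0, 33.0, 7.4]
ft_force: [0.3, 0.3, 0.6]
finger_gap: 42.6
grip_force: 0.0
```

```bash
python3 - <<'E'
from h import *
from bench import sense,snapshot,finder
s=sense();print(s["joint_pos"].round())
R=pinchR(33); f=np.array([559.7,243.5,51.9]); go(f-25*R[:,2],R)
S=snapshot("scene");print([(d["confidence"],np.array(d["at"])*[640,480]) for d in finder.pinpoint("foot","scene")],proj(S,[f, s["tool_pos"]]))
a=S["img"][200:320,290:440]; cv2.imwrite("pics/pre2.png",cv2.resize(a,None,fx=5,fy=5)[:,:,::-1])
E
```

```text
[ 16.  52.  46.   5. 115.  99.]
shift [-0.56, -0.078, -1.008] turn [0.0, -0.001, 0.001] t 4.85 rows>= 0.6
[(0.87, array([348.672, 278.784])), (0.43, array([477.12 , 367.296]))] [[351.83579941 281.73729842]
 [344.73509828 279.75457863]]
```

View pics/pre2.png

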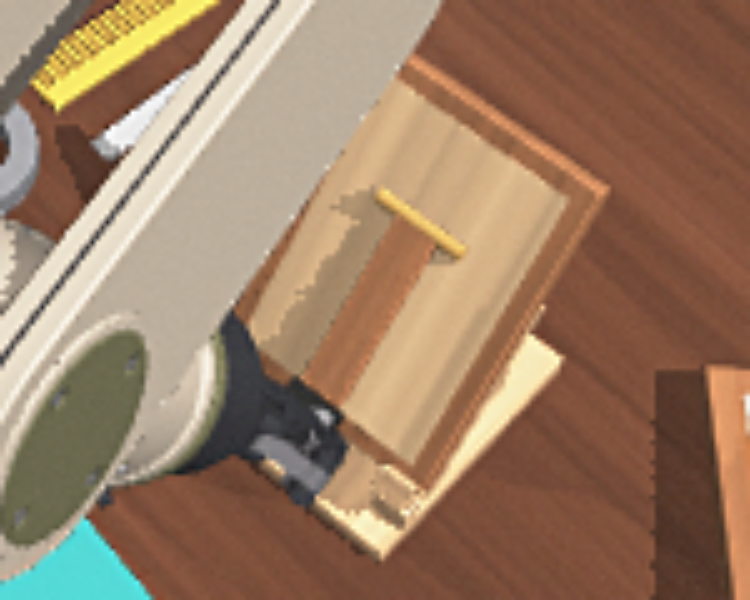

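Call:
send_rows([
  [[-0.3,-0.04,-0.5],[0,0,0]],
  [[-0.6,-0.08,-1.0],[0,0,0]],
  [[-0.85,-0.11,-1.4],[0,0,0]],
  [[-1.05,-0.14,-1.76],[0,0,0]],
  [[-1.05,-0.14,-1.76],[0,0,0]],
])

```text
time: 5.58
tool_pos: [560.4, 243.5, 45.7]
tcp_rot: [180.0, 33.2, 7.4]
ft_force: [-1.0, -0.3, -0.1]
finger_gap: 42.7
grip_force: 0.0
```

Call:
send_rows([
  [[-0.03,0,-0.05],[0,0,0]],
  [[-0.06,0,-0.1],[0,0,0]],
  [[-0.06,0,-0.1],[0,0,0]],
])

```text
time: 5.95
tool_pos: [558.3, 243.5, 43.6]
tcp_rot: [180.0, 33.2, 7.4]
ft_force: [0.1, -0.4, -0.7]
finger_gap: 42.5
grip_force: 0.0
```

Call:
send_rows([
  [[0,0,0],[0,0,0]],
  [[0,0,0],[0,0,0]],
  [[0,0,0],[0,0,0]],
  [[0,0,0],[0,0,0]],
], fingers=0.75, squeeze=30)

```text
time: 6.45
tool_pos: [558.2, 243.4, 43.5]
tcp_rot: [180.0, 33.2, 7.4]
ft_force: [-0.3, 0.2, 1.0]
finger_gap: 29.1
grip_force: 34.5
```

```bash
python3 - <<'E'
from h import *
from bench import sense
p=sense()["tool_pos"]; H=np.array([495.1,235,138.]);ax=np.array([-.1305,.9914,0])
for k in range(1,10):
    R=Ro.from_rotvec(-.1*k*ax).as_matrix(); print(round(.1*k,1),np.round((R@(p-H)+H-p)/30,2).tolist(),np.round(-.1*k*ax,3).tolist())
E
```

```text
0.1 [0.3, 0.04, 0.23] [0.013, -0.099, -0.0]
0.2 [0.58, 0.08, 0.48] [0.026, -0.198, -0.0]
0.3 [0.83, 0.11, 0.77] [0.039, -0.297, -0.0]
0.4 [1.05, 0.14, 1.07] [0.052, -0.397, -0.0]
0.5 [1.24, 0.16, 1.4] [0.065, -0.496, -0.0]
0.6 [1.4, 0.18, 1.75] [0.078, -0.595, -0.0]
0.7 [1.52, 0.2, 2.11] [0.091, -0.694, -0.0]
0.8 [1.6, 0.21, 2.48] [0.104, -0.793, -0.0]
0.9 [1.65, 0.22, 2.85] [0.117, -0.892, -0.0]
```

Call:
send_rows([
  [[0.15,0.02,0.11],[0.007,-0.05,0]],
  [[0.3,0.04,0.23],[0.013,-0.099,0]],
  [[0.44,0.06,0.35],[0.02,-0.149,0]],
  [[0.58,0.08,0.48],[0.026,-0.198,0]],
  [[0.83,0.11,0.77],[0.039,-0.297,0]],
  [[0.83,0.11,0.77],[0.039,-0.297,0]],
], squeeze=25)

```text
time: 7.2
tool_pos: [582.9, 247.0, 68.1]
tcp_rot: [180.0, 15.9, 7.4]
ft_force: [-2.4, -0.0, 2.3]
finger_gap: 29.4
grip_force: 34.6
```

Call:
send_rows([
  [[0.12,0.02,0.15],[0.007,-0.05,0]],
  [[0.22,0.03,0.3],[0.013,-0.1,0]],
  [[0.32,0.04,0.46],[0.02,-0.15,0]],
  [[0.41,0.05,0.63],[0.026,-0.199,0]],
  [[0.5,0.06,0.8],[0.033,-0.249,0]],
  [[0.57,0.07,0.98],[0.039,-0.298,0]],
  [[0.64,0.08,1.16],[0.046,-0.348,0]],
  [[0.69,0.09,1.34],[0.052,-0.397,0]],
  [[0.69,0.09,1.34],[0.052,-0.397,0]],
])

```text
time: 8.32
tool_pos: [602.8, 249.5, 106.3]
tcp_rot: [-180.0, -6.8, 7.4]
ft_force: [-4.4, -0.6, 1.5]
finger_gap: 29.1
grip_force: 34.6
```

```bash
python3 - <<'E'
from h import *
from bench import sense,snapshot
S=snapshot("scene"); a=S["img"][190:320,280:440]; b=snapshot("top")["img"][220:320,245:345]
A=cv2.resize(a,None,fx=3,fy=3);B=cv2.resize(b,None,fx=3,fy=3);c=np.zeros((390,800,3),np.uint8);c[:,:480]=A;c[:300,480:780]=B
cv2.imwrite("pics/sw.png",c[:,:,::-1])
E
```

```text
(no output)
```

View pics/sw.png

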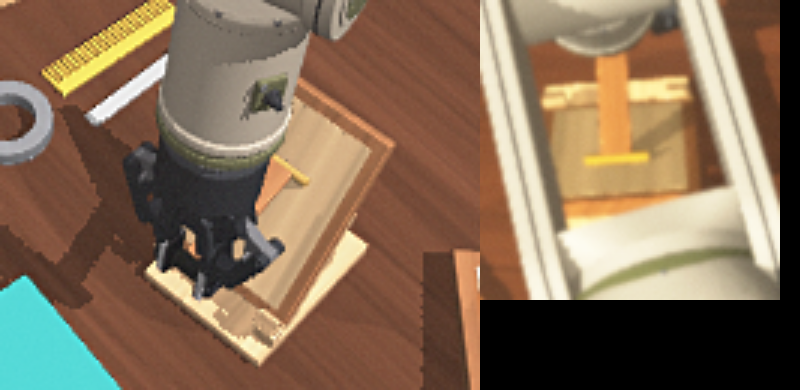

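Kickstand (bar at top-view 615,105) is following the gripper, and the mirror is still seated. I'll ease off the outward pull and continue to the stop.

Call:
send_rows([
  [[-0.07,-0.01,0],[0,0,0]],
  [[-0.03,0,0.18],[0.007,-0.05,0]],
  [[0.0,0.0,0.36],[0.013,-0.1,0]],
  [[0.0,0.0,0.36],[0.013,-0.1,0]],
])

```text
time: 8.93
tool_pos: [604.3, 249.6, 117.9]
tcp_rot: [-180.0, -12.8, 7.4]
ft_force: [2.1, 0.9, -0.3]
finger_gap: 28.8
grip_force: 34.3
```

Call:
send_rows([
  [[0.02,0.0,0.1],[0.004,-0.03,0]],
  [[0.03,0.0,0.2],[0.007,-0.05,0]],
  [[0.03,0.0,0.2],[0.007,-0.05,0]],
])

```text
time: 9.3
tool_pos: [604.4, 249.3, 121.5]
tcp_rot: [-180.0, -15.6, 7.4]
ft_force: [10.5, 4.2, -13.3]
finger_gap: 29.1
grip_force: 32.2
```

Call:
send_rows([
  [[-0.03,0.0,-0.15],[-0.005,0.035,0]],
  [[-0.03,0.0,-0.2],[-0.007,0.05,0]],
  [[-0.03,0.0,-0.2],[-0.007,0.05,0]],
])

```text
time: 9.68
tool_pos: [603.9, 249.4, 117.4]
tcp_rot: [180.0, -12.7, 7.4]
ft_force: [0.7, -0.8, 1.2]
finger_gap: 29.1
grip_force: 34.2
```

Call:
send_rows([
  [[0,0,0],[0,0,0]],
  [[0,0,0],[0,0,0]],
  [[0,0,0],[0,0,0]],
], fingers=0.5)

```text
time: 10.05
tool_pos: [603.6, 249.5, 117.4]
tcp_rot: [-180.0, -12.7, 7.4]
ft_force: [1.1, -0.3, 0.8]
finger_gap: 42.8
grip_force: 0.0
```

Call:
send_rows([
  [[0.0,0,1.0],[0,0,0]],
  [[0,0,2.5],[0,0,0]],
  [[0.0,0,4.5],[0,0,0]],
  [[0.0,0,5],[0,0,0]],
  [[0.0,-4,6],[0,0,0]],
  [[0.0,-8,6],[0,0,0]],
  [[0.0,-8,6],[0,0,0]],
  [[0.0,-8,6],[0,0,0]],
  [[0.0,-8,6],[0,0,0]],
], fingers=0.0)

```text
time: 11.18
tool_pos: [603.6, 5.4, 297.3]
tcp_rot: [180.0, -12.7, 7.1]
ft_force: [0.2, 0.9, 0.0]
finger_gap: 85.1
grip_force: 0.0
```

```bash
python3 - <<'E'
from h import *
from bench import sense,snapshot,finder
s=sense(); print(s["tool_pos"],s["time"])
S=snapshot("scene");T=snapshot("top")
for n in("scene","top"):
  for l in("foot","hinge","top_edge","mirror"): print(n,l,[(round(d["confidence"],2),np.round(np.array(d["at"])*[640,480],1).tolist()) for d in finder.pinpoint(l,n)])
O=np.array([553.4,242.6,35]);R=mirR(.62)
for a in(.6,.7,.8):
    f=O+R@np.array([12+108*np.sin(a+.028),0,118-108*np.cos(a+.028)]);print(a,f.round(),proj(S,[f]).round(1),proj(T,[f]).round(1))
print([ (proj(X,[O+R@np.array([-7,y,180.])for y in(-65,65)]).round(1)).tolist() for X in(S,T)])
A=cv2.resize(S["img"][190:320,300:440],None,fx=4,fy=4);B=cv2.resize(T["img"][215:315,255:335],None,fx=3,fy=3);c=np.zeros((520,800,3),np.uint8);c[:,:560]=A;c[:300,560:800]=B
cv2.imwrite("pics/open.png",c[:,:,::-1])
E
```

```text
[603.60587538   5.4144454  297.27240588] 11.175
scene foot [(0.74, [341.8, 271.1]), (0.54, [477.7, 368.2]), (0.45, [260.3, 174.4])]
scene hinge [(0.9, [297.0, 333.3]), (0.87, [373.3, 246.0]), (0.87, [469.5, 309.4])]
scene top_edge [(0.8, [387.9, 221.8]), (0.63, [466.5, 276.5]), (0.56, [310.9, 355.1]), (0.25, [316.9, 203.6])]
scene mirror [(0.98, [479.4, 370.8]), (0.81, [351.5, 282.9]), (0.6, [266.0, 296.1])]
top foot [(0.95, [288.9, 231.1])]
top hinge [(0.96, [198.5, 318.2]), (0.61, [295.7, 190.8]), (0.55, [290.5, 273.6])]
top top_edge [(0.85, [220.5, 348.8]), (0.84, [286.8, 292.1]), (0.72, [269.3, 189.4]), (0.2, [284.3, 230.5])]
top mirror [(0.87, [291.8, 254.7]), (0.83, [338.5, 196.1]), (0.62, [156.6, 272.2]), (0.48, [292.2, 280.9])]
0.6 [597. 248. 104.] [[342.8 281.5]] [[288.8 233.3]]
0.7 [600. 249. 114.] [[342.2 280.1]] [[288.5 231.2]]
0.8 [601. 249. 125.] [[341.8 278.4]] [[288.2 229.4]]
[[[366.2, 207.5], [411.2, 238.5]], [[319.3, 289.8], [261.9, 293.5]]]
```

View pics/open.png

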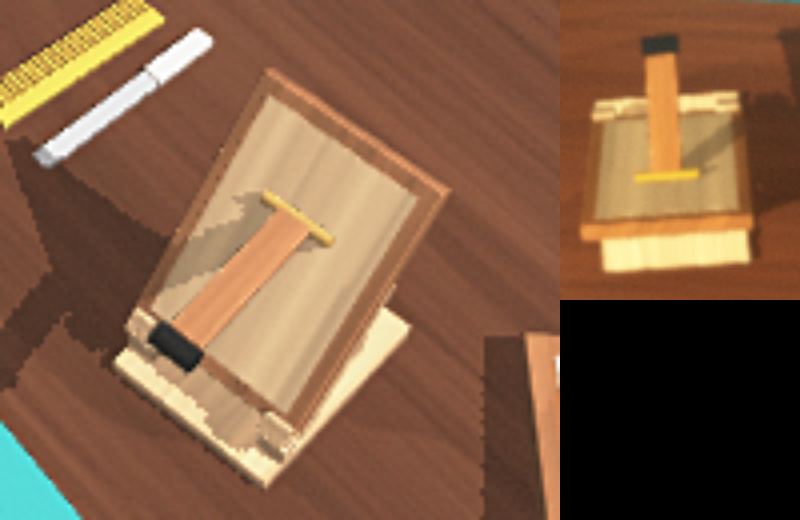

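Mirror is still seated on the rest with the foot out (scene crop 175,347, close to the predicted full-open position). My back-off may have closed the kickstand slightly, so I'll push it gently again to be sure it's at the stop.

Call:
send_rows([
  [[0,4,0],[0,0,0]],
  [[0,8,0],[0,0,0]],
  [[0,8,0],[0,0,0]],
  [[0,8,0],[0,0,0]],
  [[0,8,-1],[0,0,0]],
  [[0,8,-3],[0,0,0]],
  [[0,8,-5],[0,0,0]],
  [[0,8,-6],[0,0,0]],
  [[0,8,-6],[0,0,0]],
], fingers=0.5)

```text
time: 12.8
tool_pos: [601.1, 249.0, 113.4]
tcp_rot: [179.9, -12.3, 7.5]
ft_force: [-0.1, 0.0, -0.1]
finger_gap: 42.6
grip_force: 0.0
```

Call:
send_rows([
  [[0,0,0],[0,0,0]],
  [[0,0,0],[0,0,0]],
  [[0,0,0],[0,0,0]],
], fingers=0.75)

```text
time: 13.18
tool_pos: [604.7, 250.0, 119.5]
tcp_rot: [-180.0, -12.9, 7.4]
ft_force: [-1.9, 0.5, 1.4]
finger_gap: 29.2
grip_force: 28.9
```

Call:
send_rows([
  [[0,0,0.05],[0.002,-0.014,0]],
  [[0,0,0.05],[0.002,-0.014,0]],
])

```text
time: 13.42
tool_pos: [604.4, 249.7, 119.9]
tcp_rot: [-180.0, -13.7, 7.4]
ft_force: [1.0, 0.7, 0.4]
finger_gap: 29.3
grip_force: 28.9
```

Call:
send_rows([
  [[0,0,0.05],[0.002,-0.014,0]],
  [[0,0,0.05],[0.002,-0.014,0]],
])

```text
time: 13.68
tool_pos: [604.6, 249.6, 121.2]
tcp_rot: [-180.0, -14.5, 7.4]
ft_force: [5.1, 1.0, -1.1]
finger_gap: 29.3
grip_force: 28.7
```

Call:
send_rows([
  [[0.04,0,0.04],[0.001,-0.011,0]],
  [[0.04,0,0.04],[0.001,-0.011,0]],
  [[0.04,0,0.04],[0.001,-0.011,0]],
])

```text
time: 14.05
tool_pos: [604.8, 249.6, 121.6]
tcp_rot: [-180.0, -14.9, 7.4]
ft_force: [0.3, 1.3, 1.2]
finger_gap: 29.7
grip_force: 28.9
```

Call:
send_rows([
  [[0.02,0,0.05],[0.002,-0.014,0]],
  [[0.02,0,0.05],[0.002,-0.014,0]],
  [[0.02,0,0.05],[0.002,-0.014,0]],
])

```text
time: 14.42
tool_pos: [604.9, 249.5, 122.3]
tcp_rot: [-180.0, -15.7, 7.4]
ft_force: [0.1, 2.4, -5.4]
finger_gap: 29.1
grip_force: 28.3
```

Call:
send_rows([
  [[0.02,0,0.05],[0.002,-0.014,0]],
  [[0.02,0,0.05],[0.002,-0.014,0]],
  [[0.02,0,0.05],[0.002,-0.014,0]],
])

```text
time: 14.8
tool_pos: [605.0, 249.4, 122.9]
tcp_rot: [-180.0, -16.5, 7.4]
ft_force: [2.9, 4.6, -12.0]
finger_gap: 29.0
grip_force: 27.4
```

Call:
send_rows([
  [[-0.02,0,-0.05],[-0.002,0.014,0]],
  [[-0.02,0,-0.05],[-0.002,0.014,0]],
  [[-0.02,0,-0.05],[-0.002,0.014,0]],
])

```text
time: 15.18
tool_pos: [605.0, 249.4, 122.5]
tcp_rot: [180.0, -15.7, 7.4]
ft_force: [-1.3, 3.2, -8.1]
finger_gap: 29.4
grip_force: 28.0
```

Call:
send_rows([
  [[0,0,0],[0,0,0]],
  [[0,0,0],[0,0,0]],
  [[0,0,0],[0,0,0]],
  [[0,0,1.5],[0,0,0]],
  [[0,0,4],[0,0,0]],
  [[0,0,5.5],[0,0,0]],
  [[0,0,5.5],[0,0,0]],
], fingers=0.5)

```text
time: 16.05
tool_pos: [608.8, 250.5, 297.3]
tcp_rot: [-179.8, -16.5, 7.4]
ft_force: [-0.0, 0.7, -0.4]
finger_gap: 42.9
grip_force: 0.0
```

```bash
python3 - <<'E'
from h import *
R=gripR(.62); M=mirR(.62); O=np.array([553.4,242.6,35])
print(np.round(R,2).tolist())
go(O+M@np.array([0,0,225.]),R)
print("down 1 unit along tool z",np.round(R[:,2],2))
for z in(225,142): print(z,np.round(O+M@np.array([0,0,z])))
E
```

```text
[[-0.13, 0.81, 0.58], [0.99, 0.11, 0.08], [0.0, 0.58, -0.81]]
shift [-6.167, -0.831, -2.639] turn [-0.654, -0.35, 1.418] t 16.05 rows>= 8.6
down 1 unit along tool z [ 0.58  0.08 -0.81]
225 [424. 226. 218.]
142 [472. 232. 151.]
```

Call:
send_rows([
  [[-3,-0.8,0.5],[0,0,0]],
  [[-6.5,-0.83,0.5],[-0.654,-0.35,1.418]],
  [[-6.5,-0.83,0.5],[-0.654,-0.35,1.418]],
  [[-6.5,-0.83,0.5],[-0.654,-0.35,1.418]],
  [[-6.5,-0.83,0.5],[-0.654,-0.35,1.418]],
  [[-6.5,-0.83,0.5],[-0.654,-0.35,1.418]],
  [[-6.5,-0.83,0.5],[-0.654,-0.35,1.418]],
  [[-6.5,-0.83,0.5],[-0.654,-0.35,1.418]],
  [[-6.5,-0.83,0.5],[-0.654,-0.35,1.418]],
  [[-6.5,-0.83,0.5],[-0.654,-0.35,1.418]],
], fingers=0.4)

```text
time: 17.3
tool_pos: [410.3, 224.5, 302.4]
tcp_rot: [144.3, 0.8, 97.3]
ft_force: [0.5, 1.0, -0.1]
finger_gap: 51.0
grip_force: 0.0
```

```bash
python3 - <<'E'
from h import *
from bench import sense
print(sense()["joint_pos"].round())
R=gripR(.62); M=mirR(.62); O=np.array([553.4,242.6,35])
for z in (205,142): go(O+M@np.array([0,0,z]),R)
E
```

```text
[ 35. -49. 129. -17.  69.  29.]
shift [0.833, 0.086, -3.351] turn [0.013, 0.005, 0.003] t 17.3 rows>= 1.7
shift [2.042, 0.245, -5.06] turn [0.013, 0.005, 0.003] t 17.3 rows>= 2.6
```

Call:
send_rows([
  [[0.4,0.03,-1.5],[0.013,0.005,0.003]],
  [[0.5,0.05,-2.85],[0.013,0.005,0.003]],
  [[0.83,0.09,-3.35],[0.013,0.005,0.003]],
  [[1.24,0.14,-3.93],[0.013,0.005,0.003]],
  [[1.65,0.19,-4.5],[0.013,0.005,0.003]],
  [[2.04,0.24,-5.06],[0.013,0.005,0.003]],
  [[2.04,0.24,-5.06],[0.013,0.005,0.003]],
  [[2.04,0.24,-5.06],[0.013,0.005,0.003]],
])

```text
time: 18.3
tool_pos: [471.6, 231.7, 151.6]
tcp_rot: [144.5, -0.1, 97.2]
ft_force: [-0.4, 0.1, 0.4]
finger_gap: 51.5
grip_force: 0.0
```

```bash
python3 - <<'E'
from h import *
from bench import sense,snapshot
print(sense()["joint_pos"].round())
S=snapshot("scene");T=snapshot("top")
A=cv2.resize(S["img"][180:320,300:440],None,fx=4,fy=4);B=cv2.resize(T["img"][215:315,255:335],None,fx=3,fy=3);c=np.zeros((560,800,3),np.uint8);c[:,:560]=A;c[:300,560:800]=B
cv2.imwrite("pics/g.png",c[:,:,::-1])
E
```

```text
[ 29. -33. 135. -18.  45.  31.]
```

View pics/g.png

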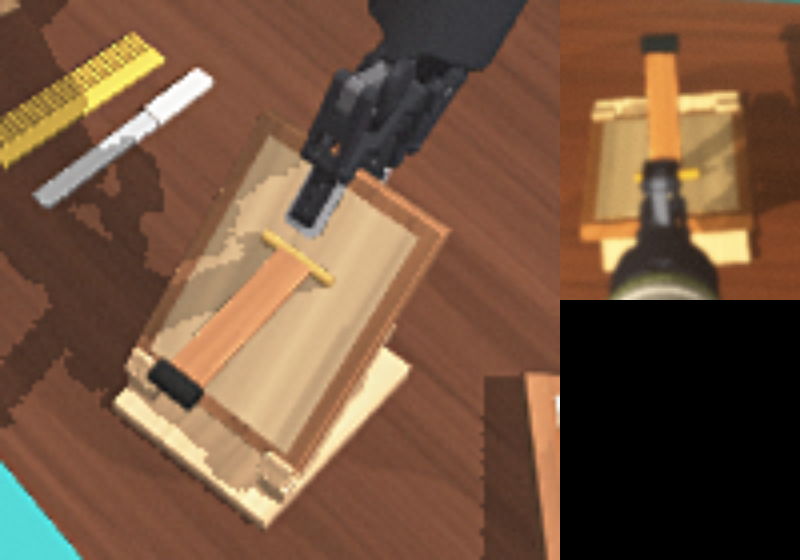

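Fingers straddle the top edge at mid-width (finger at crop 312,205), above the hinge. I'll close in stages.

Call:
send_rows([
  [[0,0,0],[0,0,0]],
  [[0,0,0],[0,0,0]],
  [[0,0,0],[0,0,0]],
  [[0,0,0],[0,0,0]],
], fingers=0.95, squeeze=20)

```text
time: 18.9
tool_pos: [471.7, 232.0, 151.8]
tcp_rot: [144.5, -0.2, 97.3]
ft_force: [-6.1, -1.2, 3.8]
finger_gap: 13.6
grip_force: 22.2
```

Call:
send_rows([
  [[0,0,0],[0,0,0]],
  [[0,0,0],[0,0,0]],
], squeeze=60)

```text
time: 19.15
tool_pos: [471.8, 232.0, 152.0]
tcp_rot: [144.5, -0.2, 97.3]
ft_force: [-6.6, -1.5, 6.1]
finger_gap: 13.5
grip_force: 58.8
```

Call:
send_rows([
  [[-0.1,-0.015,0.14],[0,0,0]],
  [[-0.2,-0.03,0.29],[0,0,0]],
  [[-0.35,-0.05,0.49],[0,0,0]],
  [[-0.5,-0.07,0.7],[0,0,0]],
  [[-0.5,-0.07,1.0],[0,0,0]],
  [[-0.4,-0.07,1.4],[0,0,0]],
])

```text
time: 19.9
tool_pos: [459.7, 229.8, 194.1]
tcp_rot: [144.5, -0.2, 97.3]
ft_force: [-0.3, -0.3, -4.0]
finger_gap: 13.8
grip_force: 58.7
```

```bash
python3 - <<'E'
from h import *
from bench import sense
s=sense();print(s["joint_pos"].round())
R=gripR(-.40,-9.8); go([450,200,330],R); go([500,-231,330],R)
E
```

```text
[ 30. -38. 134. -16.  52.  29.]
shift [-0.324, -0.993, 4.532] turn [0.02, 1.022, -0.27] t 19.9 rows>= 5.7
shift [1.343, -15.359, 4.532] turn [0.02, 1.022, -0.27] t 19.9 rows>= 7.7
```

Call:
send_rows([
  [[0.2,0,0.7],[0,0,0]],
  [[0.5,0,1.6],[0,0,0]],
  [[0.8,0,2.6],[0,0.1,0]],
  [[1,0,3.4],[0,0.22,-0.05]],
  [[1.2,-0.6,4],[0,0.36,-0.1]],
  [[1.34,-1.6,4.5],[0.01,0.5,-0.13]],
  [[1.34,-2.8,4.5],[0.013,0.64,-0.17]],
  [[1.34,-4.0,4.5],[0.015,0.78,-0.21]],
  [[1.34,-5.2,4.5],[0.018,0.9,-0.24]],
  [[1.34,-6.4,4.5],[0.02,1.022,-0.27]],
])

```text
time: 21.15
tool_pos: [501.6, 36.1, 329.4]
tcp_rot: [-157.1, -0.0, 80.1]
ft_force: [0.6, 0.4, -4.8]
finger_gap: 13.3
grip_force: 59.1
```

Call:
send_rows([
  [[0,-1.2,0],[0,0,0]],
  [[0,-2.4,0],[0,0,0]],
  [[0,-3.7,0],[0,0,0]],
  [[0,-5,0],[0,0,0]],
  [[0,-6.3,0],[0,0,0]],
  [[0,-7.5,0],[0,0,0]],
  [[0,-8.4,0],[0,0,0]],
  [[0,-9,0],[0,0,0]],
  [[0,-9,0],[0,0,0]],
])

```text
time: 22.28
tool_pos: [500.3, -233.6, 328.3]
tcp_rot: [-157.2, 0.0, 80.1]
ft_force: [-0.8, 0.3, -5.5]
finger_gap: 13.5
grip_force: 59.3
```

```bash
cat > est.py <<'E'
from h import *
from bench import sense,snapshot,finder
s=sense();p=s["tool_pos"];R=Ro.from_euler('xyz',s["tcp_rot"],degrees=True).as_matrix()
print(s["joint_pos"].round(),p.round(1),s["tcp_rot"].round(2),s["time"])
mz=-R[:,2];mx=R[:,1];my=np.cross(mz,mx);M=np.c_[mx,my,mz]
print("lean",np.arctan2(-np.hypot(mz[0],mz[1]),mz[2]),"yaw",np.degrees(np.arctan2(my[1],my[0]))-90)
O=p-142*mz
pts=dict(O=O,foot=O+M@[91.6,0,45],hinge=O+M@[12,0,118],top_edge=O+M@[0,0,180])
for n in("scene","top"):
    S=snapshot(n)
    for l,q in pts.items():
        print(n,l,q.round(),proj(S,[q]).round(1)[0],[(round(d["confidence"],2),np.round(np.array(d["at"])*[640,480],1).tolist()) for d in finder.pinpoint("mirror" if l=="O" else l,n)])
    cv2.imwrite(f"pics/e_{n}.png",S["img"][:,:,::-1])
E
python3 est.py; python3 - <<'E'
import cv2,numpy as np
A=cv2.imread("pics/e_scene.png")[50:270,180:380];B=cv2.imread("pics/e_top.png")[190:350,400:550]
c=np.zeros((550,800,3),np.uint8);c[:,:500]=cv2.resize(A,(500,550));c[:320,500:800]=cv2.resize(B,(300,320));cv2.imwrite("pics/carry.png",c)
E
```

```text
[-26.  21.  63.  -7. 118. -18.] [ 500.3 -233.6  328.3] [-1.5717e+02  3.0000e-02  8.0130e+01] 22.275
lean -0.39852969241957326 yaw -9.868591936106128
scene O [ 446. -224.  197.] [269.7 114.2] [(0.9, [268.4, 113.1]), (0.69, [480.3, 370.2]), (0.57, [268.5, 293.8])]
scene foot [ 546. -242.  203.] [234.4 125.3] [(0.76, [232.0, 126.1]), (0.48, [477.8, 365.7])]
scene hinge [ 502. -234.  302.] [244.9  87.8] [(0.94, [296.0, 336.7]), (0.74, [468.1, 308.0]), (0.63, [241.1, 88.5])]
scene top_edge [ 515. -236.  363.] [235.9  66.8] [(0.96, [235.3, 67.5]), (0.71, [313.3, 357.0]), (0.67, [466.1, 272.7])]
top O [ 446. -224.  197.] [494.2 303. ] [(0.97, [492.3, 301.0]), (0.58, [159.9, 272.6]), (0.58, [336.4, 192.4]), (0.27, [370.2, 305.9])]
top foot [ 546. -242.  203.] [502.2 258.5] []
top hinge [ 502. -234.  302.] [516.8 270.7] [(0.93, [296.0, 190.9]), (0.87, [515.5, 267.9]), (0.85, [197.5, 321.1]), (0.48, [390.2, 254.6])]
top top_edge [ 515. -236.  363.] [530.8 258.9] [(0.84, [273.0, 186.1]), (0.55, [222.4, 345.5])]
```

View pics/carry.png

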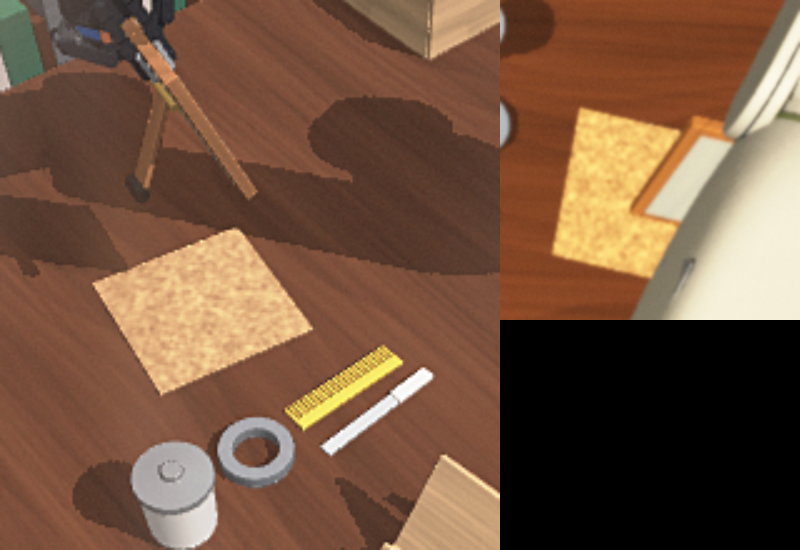

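Mirror is held cleanly with the kickstand open (foot at crop 138,188), square to the mat below and clear of the bystanders. Lowering.

Call:
send_rows([
  [[0.1,0.05,-0.6],[0,0,0]],
  [[0.18,0.07,-1.5],[0,0,0]],
  [[0.18,0.07,-2.5],[0,0,0]],
  [[0.18,0.07,-3.5],[0,0,0]],
  [[0.18,0.07,-4.4],[0,0,0]],
  [[0.18,0.07,-5.1],[0,0,0]],
  [[0.18,0.07,-5.5],[0,0,0]],
  [[0.18,0.07,-5.5],[0,0,0]],
  [[0.18,0.07,-5.5],[0,0,0]],
])

```text
time: 23.9
tool_pos: [506.0, -230.5, 164.5]
tcp_rot: [-157.2, 0.0, 80.2]
ft_force: [0.1, -0.1, -4.5]
finger_gap: 13.7
grip_force: 59.2
```

```bash
python3 est.py | grep -v "top foot"; python3 - <<'E'
import cv2,numpy as np
A=cv2.imread("pics/e_scene.png")[90:230,190:340];B=cv2.imread("pics/e_top.png")[220:350,410:530]
c=np.zeros((560,800,3),np.uint8);c[:,:600]=cv2.resize(A,(600,560));c[:216,600:800]=cv2.resize(B,(200,216));cv2.imwrite("pics/low.png",c)
E
```

```text
[-26.  25.  74.  -6. 102. -16.] [ 506.  -230.5  164.5] [-1.572e+02  4.000e-02  8.021e+01] 23.9
lean -0.3979577769062415 yaw -9.78933035460227
scene O [ 452. -221.   34.] [273.9 159.4] [(0.92, [268.5, 294.4]), (0.91, [482.3, 371.4]), (0.73, [272.3, 161.3])]
scene foot [ 552. -239.   40.] [242.5 170.6] [(0.6, [244.2, 168.7]), (0.5, [474.8, 365.3])]
scene hinge [ 508. -231.  138.] [252.3 139.9] [(0.91, [253.8, 138.0]), (0.73, [469.6, 308.9]), (0.69, [297.7, 332.5])]
scene top_edge [ 520. -233.  199.] [244.8 123.9] [(0.76, [310.7, 353.9]), (0.74, [240.4, 121.8]), (0.63, [467.9, 276.0])]
top O [ 452. -221.   34.] [470.1 306.9] [(0.74, [469.1, 303.5]), (0.72, [337.4, 193.4]), (0.65, [159.4, 274.0])]
top hinge [ 508. -231.  138.] [487.6 279.4] [(0.93, [199.1, 318.1]), (0.89, [487.4, 278.5]), (0.74, [295.2, 190.3])]
top top_edge [ 520. -233.  199.] [497.9 269.9] [(0.83, [272.2, 186.2]), (0.75, [495.1, 269.6]), (0.59, [223.0, 344.1]), (0.52, [381.0, 212.7])]
```

View pics/low.png

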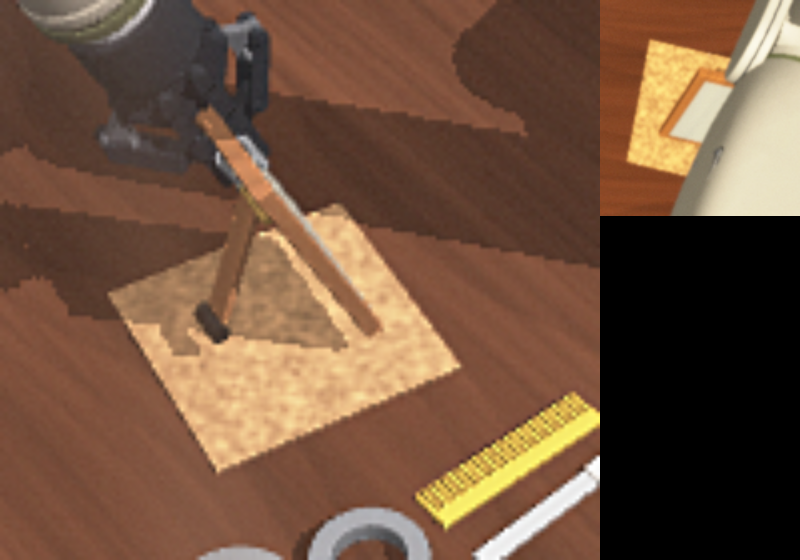

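The mirror hangs centred above the mat, with both the foot (210,322) and bottom edge (370,330) over the cork. Creeping down now.

Call:
send_rows([
  [[0,0,-0.25],[0,0,0]],
  [[0,0,-0.5],[0,0,0]],
  [[0,0,-0.65],[0,0,0]],
  [[0,0,-0.75],[0,0,0]],
  [[0,0,-0.75],[0,0,0]],
])

```text
time: 25.02
tool_pos: [505.2, -230.1, 140.5]
tcp_rot: [-157.1, 0.0, 80.2]
ft_force: [-0.4, 0.9, -4.9]
finger_gap: 13.4
grip_force: 59.2
```

Call:
send_rows([
  [[0,0,-0.05],[0,0,0]],
  [[0,0,-0.1],[0,0,0]],
  [[0,0,-0.1],[0,0,0]],
])

```text
time: 25.4
tool_pos: [505.3, -230.2, 137.8]
tcp_rot: [-157.1, 0.0, 80.2]
ft_force: [-0.7, -0.6, -5.3]
finger_gap: 13.4
grip_force: 59.3
```

Call:
send_rows([
  [[0,0,-0.03],[0,0,0]],
  [[0,0,-0.06],[0,0,0]],
  [[0,0,-0.06],[0,0,0]],
])

```text
time: 25.78
tool_pos: [505.7, -230.3, 136.7]
tcp_rot: [-157.1, 0.0, 80.2]
ft_force: [1.8, 0.8, 1.6]
finger_gap: 13.6
grip_force: 60.1
```

Call:
send_rows([
  [[0,0,-0.03],[0,0,0]],
  [[0,0,-0.03],[0,0,0]],
  [[0,0,-0.03],[0,0,0]],
], squeeze=20)

```text
time: 26.15
tool_pos: [505.9, -230.3, 136.6]
tcp_rot: [-157.2, 0.0, 80.2]
ft_force: [1.0, 1.4, 7.0]
finger_gap: 13.1
grip_force: 60.9
```

```bash
python3 - <<'E'
from bench import sense
s=sense();print(s["wrist_torque"],s["ft_force"])
E
python3 est.py | grep -E "O |foot|lean"
```

```text
[ 0.3296089   0.29558234 -0.18600185] [0.977157   1.40428256 7.04347022]
lean -0.39820916121922045 yaw -9.78505912955093
scene O [ 452. -221.    6.] [274.8 165.9] [(0.69, [268.7, 293.8]), (0.61, [253.4, 148.5]), (0.58, [273.8, 165.7]), (0.57, [479.9, 373.4])]
scene foot [ 552. -238.   12.] [244.  177.1] [(0.54, [280.1, 230.2]), (0.53, [253.0, 262.6]), (0.52, [476.3, 369.7]), (0.5, [241.8, 174.6])]
top O [ 452. -221.    6.] [466.7 307.9] [(0.89, [338.8, 195.5]), (0.7, [157.0, 273.5]), (0.65, [467.1, 307.4])]
top foot [ 552. -238.   12.] [473.8 269.8] []
```

Call:
send_rows([
  [[0,0,0.0],[0,0,0]],
  [[0,0,0.0],[0,0,0]],
  [[0,0,0],[0,0,0]],
], fingers=0.86, squeeze=20)

```text
time: 27.02
tool_pos: [505.9, -230.3, 136.6]
tcp_rot: [-157.2, 0.0, 80.2]
ft_force: [1.5, 1.1, 7.3]
finger_gap: 13.2
grip_force: 60.9
```

Call:
send_rows([
  [[0,0,0.0],[0,0,0]],
  [[0,0,0.0],[0,0,0]],
  [[0,0,0],[0,0,0]],
], fingers=0.82)

```text
time: 27.4
tool_pos: [505.3, -230.3, 135.0]
tcp_rot: [-157.1, 0.0, 80.2]
ft_force: [0.6, 0.2, -0.6]
finger_gap: 15.4
grip_force: 0.4
```

Released at a 15 mm gap. Open wider slowly, then withdraw along the mirror's axis.

Call:
send_rows([
  [[0,0,0],[0,0,0]],
  [[0,0,0],[0,0,0]],
  [[0,0,0],[0,0,0]],
], fingers=0.7)

```text
time: 27.78
tool_pos: [505.3, -230.2, 135.0]
tcp_rot: [-157.1, 0.0, 80.2]
ft_force: [0.5, 0.2, -0.7]
finger_gap: 25.6
grip_force: 0.0
```

Call:
send_rows([
  [[0,0,0],[0,0,0]],
  [[0,0,0],[0,0,0]],
  [[0,0,0],[0,0,0]],
], fingers=0.45)

```text
time: 28.15
tool_pos: [505.4, -230.2, 135.1]
tcp_rot: [-157.1, 0.0, 80.2]
ft_force: [-0.4, -0.7, 0.8]
finger_gap: 46.9
grip_force: 0.0
```

```bash
python3 est.py | grep -v "top foot"; python3 - <<'E'
import cv2,numpy as np
A=cv2.imread("pics/e_scene.png")[90:230,190:340]
cv2.imwrite("pics/rel.png",cv2.resize(A,(600,560)))
E
```

```text
[-26.  26.  76.  -6. 100. -16.] [ 505.4 -230.2  135.1] [-1.571e+02  1.000e-02  8.021e+01] 28.15
lean -0.39973115130128595 yaw -9.787720171041101
scene O [ 451. -221.    4.] [275.1 166.2] [(0.67, [243.2, 173.3]), (0.66, [266.9, 296.4]), (0.58, [481.7, 369.2]), (0.56, [274.9, 165.3]), (0.24, [329.1, 213.6])]
scene foot [ 551. -238.   10.] [244.3 177.4] [(0.71, [242.2, 176.8]), (0.38, [474.4, 366.0])]
scene hinge [ 507. -231.  108.] [253.9 147.7] [(0.81, [467.9, 311.7]), (0.81, [298.0, 334.5]), (0.8, [255.7, 149.3])]
scene top_edge [ 520. -233.  170.] [246.6 132.4] [(0.79, [245.0, 131.0]), (0.78, [466.2, 276.7]), (0.66, [311.0, 354.6])]
top O [ 451. -221.    4.] [466.5 308.2] [(0.95, [339.1, 192.1]), (0.7, [157.5, 274.3]), (0.67, [466.0, 304.2])]
top hinge [ 507. -231.  108.] [483.3 281.4] [(0.82, [196.0, 320.8]), (0.78, [482.3, 280.0]), (0.56, [293.2, 189.0])]
top top_edge [ 520. -233.  170.] [493.2 272.2] [(0.9, [220.2, 344.7]), (0.84, [269.7, 186.9])]
```

View pics/rel.png

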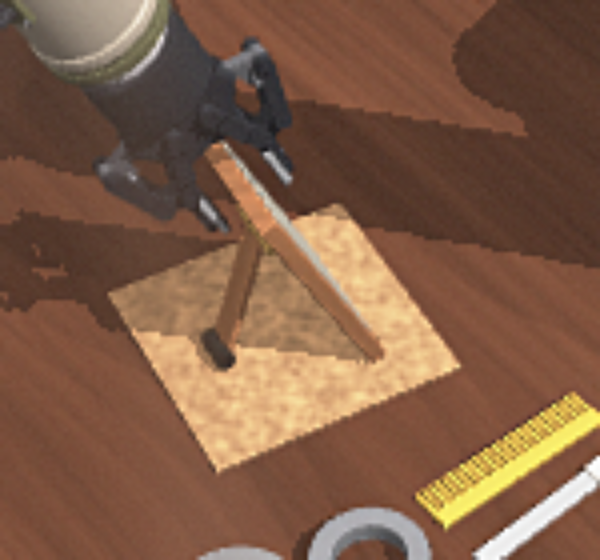

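The mirror stands leaning on its open kickstand, bottom edge (375,355) and foot (217,348) on the mat. Fingers are clear on both faces, so I'll withdraw.

Call:
send_rows([
  [[0.19,-0.03,0.46],[0,0,0]],
  [[0.58,-0.1,1.38],[0,0,0]],
  [[1.15,-0.2,2.76],[0,0,0]],
  [[1.54,-0.26,3.7],[0,0,0]],
  [[1.92,-0.33,4.6],[0,0,0]],
  [[1.92,-0.33,6],[0,0,0]],
  [[1.92,-0.33,7],[0,0,0]],
  [[1.92,-0.33,7],[0,0,0]],
])

```text
time: 29.65
tool_pos: [564.1, -240.5, 349.6]
tcp_rot: [-157.5, 0.1, 80.2]
ft_force: [0.2, 0.3, -0.3]
finger_gap: 46.8
grip_force: 0.0
```

```bash
python3 - <<'E'
from h import *
from bench import snapshot,finder,order,sense
S=snapshot("scene")
for l,z,e in(("mirror",0,(274.9,165.3)),("foot",0,(242.2,176.8)),("top_edge",0,(245,131))): print(l,e,[np.round(np.array(d["at"])*[640,480],1).tolist() for d in finder.pinpoint(l,"scene")])
for l,z in(("cup",52),("ring_toy",9),("comb",3),("nail_file",3)):
    m=finder.trace(l,"scene")
    if m:
        c=max(cv2.findContours(m[0]["mask"].astype(np.uint8),0,2)[0],key=cv2.contourArea);print(l,np.round(cv2.minAreaRect(onplane(S,c[:,0],z)[:,:2].astype(np.float32))[0]))
print(sense()["ft_force"].round(1)); r=order.hand_in(); print(r)
E
```

```text
mirror (274.9, 165.3) [[275.1, 167.3], [482.0, 373.9], [269.9, 291.0]]
foot (242.2, 176.8) [[477.2, 367.9], [242.1, 173.3], [279.7, 231.2]]
top_edge (245, 131) [[242.8, 131.8], [309.3, 351.7], [467.2, 276.6]]
cup [690.   4.]
comb [444. -25.]
nail_file [439.  26.]
[-0.4 -0.6 -0.9]
the job is handed in; nothing more can be done
None
```

The job is handed in: I opened the kickstand to its stop on the rest, then stood the mirror on the mat, leaning on it square with the glass towards the robot. The robot is clear at about 30 s; cup, comb and nail file measured within 3 mm of their start, and the ring toy, missed by the last trace, was never approached.

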